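Walk the granite lapping plate square to the bench fence

TASK

Get the heavy granite lapping plate ready for truing ribs: pushing with the fingertips only, walk it round on the bench, a corner at a time, until one of its long sides lies flush against the light wooden fence along that side's whole length. Have it nearly parallel to the fence before it touches, so that no stone corner digs into the wood. Do not lift or tip the plate, leave the jar, the finger plane and the knife where they are, and finish with the hand clear.

Things in the scene. Friction and masses are not known exactly. Their poses are not given: they have to be found in the camera images.
- plate: granite lapping plate: loose dark grey slab, 160 mm long (x), 110 mm wide (y), 40 mm high, 1.5 to 2.1 kg, red-brown abrasive on top. Origin: centre of its underside, z up. Slides on the bench when pushed (5 to 15 N); pushed near an end of a long side it turns about a point about 70 mm past its centre. Starts clear of the fence, turned 29 to 66 degrees counter-clockwise (from above) from parallel.
- fence: light wooden batten fixed to the bench, 320 mm long (x), 45 mm deep, 32 mm high. Origin: bench level, middle of its working face; y points out of that face towards the plate, the batten lies at y 0 to -45 mm. Two steel holdfasts (up to 75 mm high) stand behind it and press on its top 115 mm either side of the middle. Either long side of the plate will do; flush, its centre is 55 mm from the face.
- glue_jar: small amber glass jar with a grey lid, 54 mm across, 66 mm high, standing behind the fence; origin at the centre of its underside. Leave it alone.
- finger_plane: small brass finger plane, 66 mm long, 24 mm wide, about 30 mm high, standing behind the fence; origin at the centre of its underside. Leave it alone.
- knife: bench knife with a light wooden handle, about 185 mm long (its x axis, from about 88 mm behind the origin to 97 mm ahead), 20 mm wide, 14 mm high, lying on the bench on the plate's side, well away from the fence; origin at bench level. Leave it alone.
Mind the look-alikes: they are no part of the job. Leave any yellow look-alike of the plate alone.

How it is judged:
By the outcome, as a careful person would: the job done as asked, in the order asked, and still so for the second after the job is handed in, with the robot touching nothing.
It also fails if it takes over 64 s, if anything falls off the work surface, if the arm or the gripper's body presses on something with over 40 N, if the wrist force passes 120 N, or if a joint passes its speed limit or range.

ROBOT

A 6-joint arm with a two-finger parallel gripper is mounted at the origin on the work surface. World frame = base frame: x ahead of the robot, y to its left, z up, the work surface at z = 0. Lengths are in m, angles in rad, forces in N, time in s.
With the tool pointing down it reaches from about 0.25 to 0.725 m from the base axis. Payload 4 kg.
Tool frame: the origin (TCP) lies midway between the tips of the shut fingers; the grasp point (between the pads) lies 19 mm behind it (bot.grip_point_offset is the distance from the TCP to the grasp point, in m); z points along the fingers, y is the line along which they close (so a half turn about z gives the same grasp; the last joint's range is limited). The gripper opens to 85 mm and grips with 20 to 120 N. Pads are 22 mm wide; open, the fingers measure 114 mm over their backs; the gripper's body (76 mm by 85 mm) begins 54 mm behind the grasp point. The pads swing forward as they close: fully open they stand 13 mm farther back than shut.
Start: joints at [-1.121, 0.241, 0.005, 1.335, 0, 1.571], TCP at [0.217, -0.45, 0.231] pointing down, gripper open.
Joint ranges: [-2.72, 2.72], [-1.05, 1.87], [-1.09, 1.28], [-1.99, 2.15], [-1.42, 1.44], [-3.14, 3.14]. Speed limits (rad/s): [2.79, 2.79, 3.14, 3.14, 3.14, 3.14].

INTERFACE

Orientations are given as a unit quaternion [x, y, z, w].
In Python, from workcell import bot gives the robot as it stands.
- The arm moves only by the tool step_arm, never from a script. Its argument "targets" is text: rows parted by semicolons, each of 7 numbers parted by spaces: the opening, from -1 (shut) to 1 (fully open), so that 0 is half open, then the shift along the world's x, y, z normalised to -1 to 1, where 1 is 0.5 m, then the turn, a rotation vector about the world's x, y, z normalised to -1 to 1, where 1 is pi/4 rad. In form: gripper x y z wx wy wz; .... A call has 1 to 10 rows; each row is the pose to reach, as a shift and turn from the pose commanded when the call began; what a row does not reach only later rows make up. A row lasts 1/12 s, in which the tool goes at most 41.7 mm and 7.16 degrees, less where a joint would pass 70% of its speed; a pose out of reach is approached as far as the arm can. A call with a number of a shift or a turn outside -1 to 1 is refused whole. A call with a gripper value outside its range is refused whole. The fingers move at their own pace and stop on an object; the grip force is fixed at half the most. Time passes only in rows, so rows that repeat a pose let the fingers close. It gives the time, the measured TCP pose, the force, the opening and the grip force at its end, in the units of the state.
- bot.get_obs(): the state, without advancing time (a new reading comes with each control period).
- bot.camera(name): name is "scene" or "top"; returns the picture (480x640x3 uint8, red, green, blue); there is no depth.
- bot.camera_info(name): a dict with "vertical_fov" (degrees; the focal length in pixels is half the picture's height over the tangent of half this angle, whatever the lens; pixels are square), "cx", "cy" (the principal point, pixels), "pose" (4x4, takes a point from camera to world coordinates). Camera axes: x right, y up, looking along -z (the intrinsics and any distortion apply to the point x, -y, -z); pixel columns grow to the right and rows downward; lengths in m; the calibration is good to about 2 mm. A picture is of the moment at which its call begins. camera_info takes no time and is no camera call.
- bot.job_done(): hands the job in; it is judged then, once.
The state is a dict: "clock": time; "joint_pos": joint angles; "joint_vel": joint speeds; "tau": joint torques, N m; "eef_pos": TCP position; "tool_rot": TCP orientation; "ft_force": force on the tool from outside, world axes, zero at the start; "ft_torque": the same for the moment, N m; "grip_width": finger opening in m; "grasp_force": force on a finger pad.
Only numpy, scipy, OpenCV 4.12 (cv2) and the standard library are available. Lean on these libraries where they do the work, as an engineer would, in place of code of your own. Each camera call takes 0.05 s, during which the arm holds its last target. There are 200 camera calls.

## Working session

There is one attempt and no reset: what is moved stays moved. The work goes in short steps, Python scripts to look and compute and a tool call to move; the robot and the scene stay as the last step left them, time stands still between calls to the robot, and variables do not carry over. Pictures are saved under pics/ and viewed, at most 10 in all, crops included, and the job is handed in when it is done.

Besides the shell and the picture viewer there is one more tool, called after "Call:" as a command line: name --argument value ..., lists and objects as JSON in quotes. step_arm: Moves the arm, as the interface text tells. Scaled input: -1 to 1 covers 0.5 m each way for a shift and pi/4 rad each way for a turn. Its arguments: {"type":"object","properties":{"targets":{"type":"string"}},"required":["targets"]}

```bash
ls; mkdir -p pics
python3 - <<'E'
from workcell import bot
import cv2
for n in("top","scene"):
    cv2.imwrite(f"pics/{n}0.png",bot.camera(n)[:,:,::-1]); print(bot.camera_info(n))
print(bot.get_obs())
E
```

```text
pics
{'vertical_fov': 48.76394192230523, 'cx': 323.52965977693776, 'cy': 237.92223592094447, 'pose': array([[-0.06010341,  0.97182288, -0.22792076,  0.29568032],
       [-0.99816852, -0.0569428 ,  0.02042382,  0.00943143],
       [ 0.00686989,  0.22873087,  0.97346546,  0.96016324],
       [ 0.        ,  0.        ,  0.        ,  1.        ]])}
{'vertical_fov': 52.6742241085379, 'cx': 320.7906650091186, 'cy': 229.76182580370107, 'pose': array([[ 0.79300212, -0.52712179,  0.30543453,  0.77773109],
       [ 0.60916678,  0.69263612, -0.38622666, -0.33475706],
       [-0.0079665 ,  0.49233913,  0.870367  ,  0.77373973],
       [ 0.        ,  0.        ,  0.        ,  1.        ]])}
{'clock': 0.1, 'joint_pos': array([-1.12096355e+00,  2.41352210e-01,  3.84844354e-03,  1.33520244e+00,
        2.05074405e-06,  1.57080943e+00]), 'joint_vel': array([-8.10069429e-05, -9.60809617e-04,  3.56353435e-03, -3.43959341e-04,
        1.21027127e-03,  5.12097041e-04]), 'tau': array([-1.60515901e-04, -3.73138797e+01,  2.53009790e+01,  1.08513472e-02,
       -4.01787105e-06, -2.04489950e-06]), 'eef_pos': array([ 0.21715931, -0.44974453,  0.23049069]), 'tool_rot': array([ 9.74813775e-01,  2.23018369e-01, -2.11982199e-04, -9.31116253e-04]), 'ft_force': array([-0.30865391,  0.05003579,  0.82790167]), 'ft_torque': array([-0.00802451, -0.03863075, -0.05384729]), 'grasp_force': 0.0, 'grip_width': 0.08539591542503011}
```

View pics/top0.png

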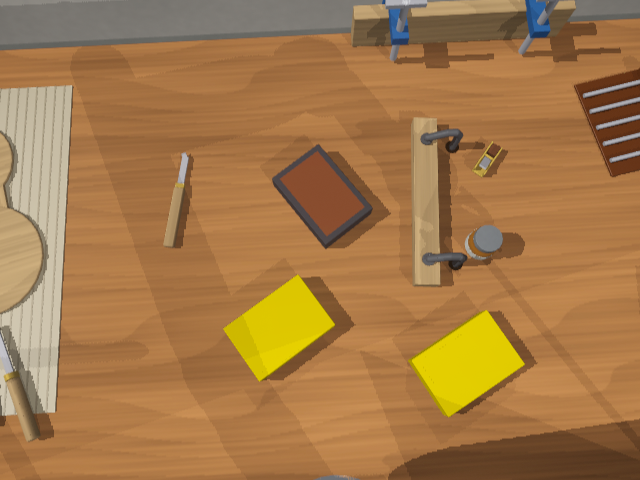

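View pics/scene0.png

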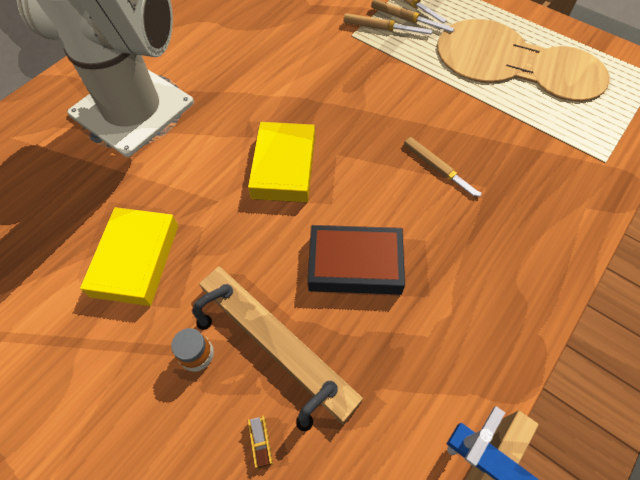

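The plate is the dark slab with a red-brown top at top-camera (322,195). The yellow blocks at (280,328) and (467,362) are look-alikes. The fence is the batten with steel holdfasts at (425,200), with the jar (487,240) and the plane (488,158) behind it. The blue-clamped wood at (465,22) isn't the fence. I'll confirm with an enlarged crop and measure.

```bash
cat > h.py <<'E'
import numpy as np, cv2
from workcell import bot
def toworld(uv,z,name="top"):
    c=bot.camera_info(name); f=240/np.tan(np.radians(c["vertical_fov"]/2)); P=c["pose"]
    uv=np.atleast_2d(np.asarray(uv,float))
    d=np.c_[(uv[:,0]-c["cx"])/f,-(uv[:,1]-c["cy"])/f,-np.ones(len(uv))]@P[:3,:3].T
    return (P[:3,3]+d*((z-P[2,3])/d[:,2])[:,None])[:,:2]
def plate(im):
    hsv=cv2.cvtColor(im,cv2.COLOR_RGB2HSV).astype(int); 
    h,s,v=hsv[...,0],hsv[...,1],hsv[...,2]
    m=((h<11)&(s>120)&(v<175)&(v>60)).astype(np.uint8)
    m=cv2.morphologyEx(m,cv2.MORPH_OPEN,np.ones((5,5)))
    cs,_=cv2.findContours(m,cv2.RETR_EXTERNAL,cv2.CHAIN_APPROX_NONE)
    out=[]
    for c in cs:
        if cv2.contourArea(c)<800: continue
        w=toworld(c[:,0,:],.04).astype(np.float32)
        (cx,cy),(a,b),t=cv2.minAreaRect(w*1000)
        if a<b: t+=90; a,b=b,a
        out.append((c[:,0,:].mean(0).round(),round(cx),round(cy),round(a),round(b),round(((t+90)%180)-90,1)))
    return out
E
python3 - <<'E'
from h import *
im=bot.camera("top")
for p in plate(im): print(p)
x0,y0=265,105
cv2.imwrite("pics/crop.png",cv2.resize(im[y0:y0+195,x0:x0+255,::-1],None,fx=3,fy=3,interpolation=cv2.INTER_CUBIC))
print(im[195,322],im[150,318])
E
```

```text
(array([322., 195.]), 596, -11, 138, 88, 35.1)
[137  77  47] [76 70 72]
```

View pics/crop.png

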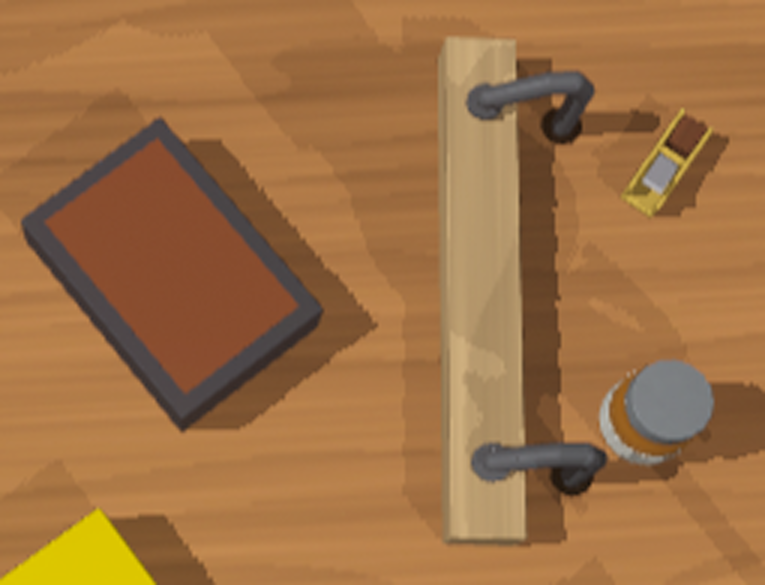

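The crop confirms it: the plate has its grey rim and red-brown top. The fence's near top edge runs from crop (447,40) to (451,540), its back edge from (515,42) to (525,540).

Run:
```python
from h import *
C=lambda l:np.array(l)/3+np.array([265,105])
print("top f",toworld(C([(447,40),(451,540)]),.032),"b",toworld(C([(515,42),(525,540)]),.032))
print("bot f",toworld(C([(439,60),(445,535)]),0))
print("plate corners",toworld(C([(158,120),(321,308),(182,427),(24,222)]),.04))
im=bot.camera("top")
g=cv2.cvtColor(im,cv2.COLOR_RGB2GRAY).astype(int)
for r in (130,150,170,190,210,230,250,270): print(r,im[r,405:446,2].tolist())
k=toworld([(184,155),(169,246)],0.007);print("knife",k); print("yellow",toworld([(299,277),(334,324),(261,380),(225,329)],.04))
```

```text
top f [[ 0.73638749 -0.19606009]
 [ 0.41826766 -0.16675064]] b [[ 0.73256302 -0.23906656]
 [ 0.41568833 -0.2103003 ]]
bot f [[ 0.73773733 -0.19650255]
 [ 0.42576343 -0.16947642]]
plate corners [[ 0.68914454 -0.00965827]
 [ 0.56215789 -0.10086741]
 [ 0.49374413 -0.01263373]
 [ 0.62720556  0.07586394]]
130 [62, 62, 63, 62, 61, 62, 92, 88, 97, 107, 113, 117, 119, 119, 118, 114, 112, 111, 109, 108, 104, 104, 104, 104, 107, 113, 112, 109, 114, 117, 117, 118, 51, 39, 45, 48, 70, 72, 77, 80, 86]
150 [60, 61, 58, 61, 61, 61, 89, 91, 85, 104, 104, 105, 108, 107, 108, 109, 110, 109, 109, 107, 105, 104, 105, 103, 106, 111, 110, 108, 107, 108, 108, 107, 65, 40, 40, 40, 38, 41, 46, 47, 47]
170 [61, 61, 61, 62, 62, 62, 83, 91, 91, 116, 104, 105, 110, 108, 110, 107, 107, 109, 108, 107, 108, 106, 106, 106, 107, 108, 110, 107, 108, 108, 110, 111, 109, 36, 39, 39, 39, 38, 39, 40, 38]
190 [62, 62, 63, 63, 63, 63, 76, 91, 92, 111, 104, 108, 110, 110, 110, 109, 108, 108, 106, 108, 107, 107, 106, 106, 106, 106, 108, 107, 105, 104, 101, 104, 104, 52, 40, 41, 41, 40, 40, 40, 40]
210 [67, 65, 66, 67, 66, 65,
[... 205 characters left out ...]
18, 120, 122, 126, 114, 104, 99, 98, 99, 103, 104, 108, 109, 105, 105, 111, 105, 101, 101, 102, 102, 104, 105, 114, 52, 39, 40, 39, 40, 40, 39]
250 [68, 69, 68, 69, 68, 68, 69, 83, 88, 83, 124, 119, 123, 126, 121, 114, 106, 99, 101, 100, 99, 99, 98, 100, 101, 100, 100, 104, 103, 101, 104, 104, 104, 117, 107, 46, 42, 42, 40, 41, 43]
270 [64, 64, 65, 64, 64, 65, 65, 79, 85, 91, 120, 117, 119, 122, 121, 115, 113, 110, 113, 111, 111, 111, 110, 111, 111, 111, 110, 112, 114, 110, 113, 116, 116, 114, 120, 54, 44, 44, 43, 42, 43]
knife [[0.69740164 0.24651937]
 [0.52023858 0.27401097]]
yellow [[ 0.44335207  0.03731317]
 [ 0.35828768 -0.01870982]
 [ 0.27281436  0.10958728]
 [ 0.3609667   0.16831692]]
```

Call:
step_arm --targets "-1 0.4 0.6 0 0 0 1;-1 0.4 0.6 0 0 0 1;-1 0.4 0.6 0 0 0 1;-1 0.4 0.6 0 0 0 1;-1 0.4 0.6 0 0 0 1;-1 0.4 0.6 0 0 0 1;-1 0.4 0.6 0 0 0 1;-1 0.4 0.6 0 0 0 1;-1 0.4 0.6 0 0 0 1;-1 0.4 0.6 0 0 0 1"

```text
clock: 1.03
eef_pos: [0.4197, -0.1464, 0.2312]
tool_rot: [0.813, 0.582, 0.001, -0.0]
ft_force: [0.3, 0.2, 0.4]
grip_width: -0.0002
grasp_force: 0.0
```

Call:
step_arm --targets "-1 0.36 0.49 0 0 0 1;-1 0.36 0.49 0 0 0 1;-1 0.36 0.49 0 0 0 1;-1 0.36 0.49 0 0 0 1;-1 0.36 0.49 0 0 0 1;-1 0.36 0.49 0 0 0 1;-1 0.36 0.49 0 0 0 1;-1 0.36 0.49 0 0 0 1;-1 0.36 0.49 0 0 0 1;-1 0.36 0.49 0 0 0 1"

```text
clock: 1.87
eef_pos: [0.5972, 0.0947, 0.2303]
tool_rot: [0.531, 0.847, -0.001, -0.001]
ft_force: [0.1, -1.1, 0.3]
grip_width: -0.0001
grasp_force: 0.0
```

Call:
step_arm --targets "-1 0 0 -0.08 0 0 0.1;-1 0 0 -0.16 0 0 0.2;-1 0 0 -0.24 0 0 0.2;-1 0 0 -0.3 0 0 0.2;-1 0 0 -0.35 0 0 0.2;-1 0 0 -0.39 0 0 0.2;-1 0 0 -0.41 0 0 0.2;-1 0 0 -0.428 0 0 0.2;-1 0 0 -0.428 0 0 0.2"

```text
clock: 2.62
eef_pos: [0.5962, 0.0934, 0.0163]
tool_rot: [0.464, 0.886, -0.001, -0.001]
ft_force: [0.0, -0.0, 0.1]
grip_width: 0.0002
grasp_force: 0.0
```

Run:
```python
from h import *
print(bot.get_obs()["eef_pos"], plate(bot.camera("top")))
p=np.array([.539,-.051]); c0=np.array([.615,.070]); n0=np.array([-.576,.817])
t0=np.array([.597,.095])
for a in range(0,-44,-4):
    t=np.radians(a); R=np.array([[np.cos(t),-np.sin(t)],[np.sin(t),np.cos(t)]])
    print(a,((p+R@(c0+.011*n0-p)-t0)/.5).round(3),round(a/45,2))
```

```text
[0.59624957 0.09339148 0.0163014 ] [(array([328., 194.]), 597, -12, 138, 88, 34.6)]
0 [ 0.023 -0.032] 0.0
-4 [ 0.041 -0.042] -0.09
-8 [ 0.058 -0.054] -0.18
-12 [ 0.074 -0.067] -0.27
-16 [ 0.09  -0.081] -0.36
-20 [ 0.104 -0.095] -0.44
-24 [ 0.117 -0.111] -0.53
-28 [ 0.129 -0.128] -0.62
-32 [ 0.14  -0.145] -0.71
-36 [ 0.15  -0.164] -0.8
-40 [ 0.158 -0.182] -0.89
```

Call:
step_arm --targets "-1 0.012 -0.016 0 0 0 0;-1 0.023 -0.032 0 0 0 0;-1 0.032 -0.037 0 0 0 -0.05;-1 0.041 -0.042 0 0 0 -0.09;-1 0.05 -0.048 0 0 0 -0.14;-1 0.058 -0.054 0 0 0 -0.18;-1 0.066 -0.06 0 0 0 -0.23;-1 0.074 -0.067 0 0 0 -0.27;-1 0.082 -0.074 0 0 0 -0.31;-1 0.09 -0.081 0 0 0 -0.36"

```text
clock: 3.5
eef_pos: [0.643, 0.0573, 0.0192]
tool_rot: [0.583, 0.812, 0.003, -0.002]
ft_force: [-3.6, 8.2, 3.4]
grip_width: -0.0001
grasp_force: 4.9
```

Run:
```python
from h import *
im=bot.camera("top");print(bot.get_obs()["ft_force"], plate(im))
cv2.imwrite("pics/t2.png",cv2.resize(im[95:305,180:460,::-1],None,fx=2.5,fy=2.5))
```

```text
[-1.19776695  7.13552192  1.56491105] []
```

View pics/t2.png

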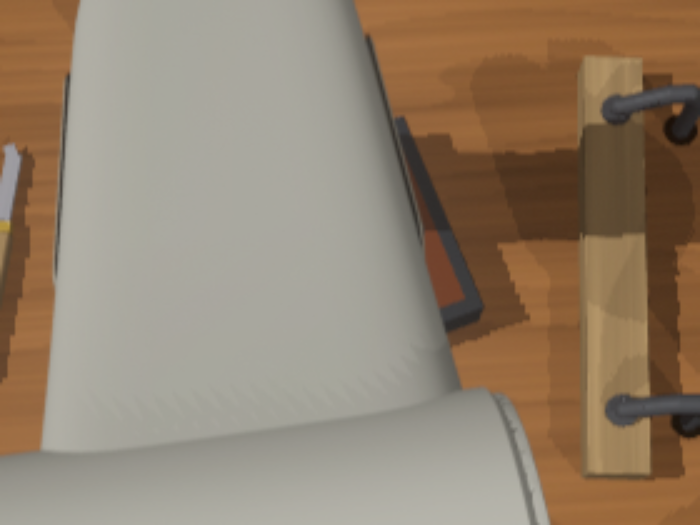

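The arm hides most of the plate from above. Only its front edge shows, from crop (402,118) to (482,303). I'll use the scene camera too.

Run:
```python
from h import *
w=toworld([(340.8,142.2),(372.8,216.2)],.04); d=w[0]-w[1]; print(w,np.degrees(np.arctan2(d[1],d[0])),np.linalg.norm(d))
im=bot.camera("scene")
cv2.imwrite("pics/s2.png",cv2.resize(im[120:420,150:500,::-1],None,fx=2,fy=2))
```

```text
[[ 0.69226335 -0.05304496]
 [ 0.5460969  -0.10101047]] 18.16759977159748 0.1538353721393314
```

View pics/s2.png

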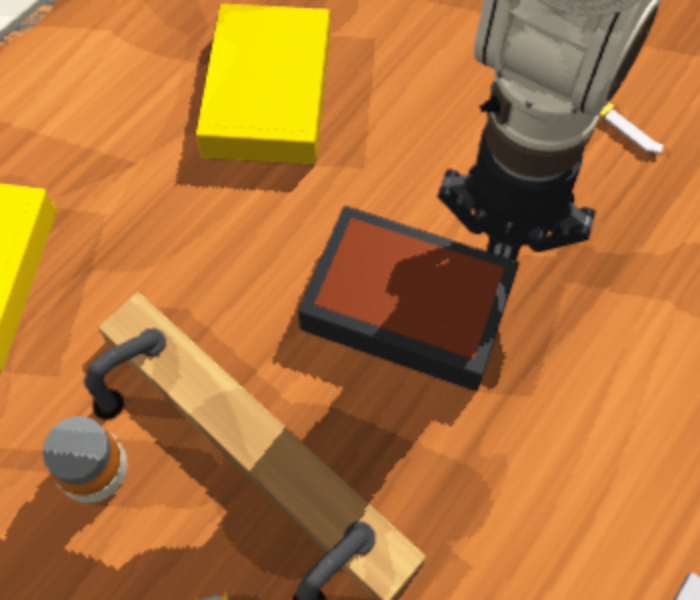

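The scene view shows the whole plate. The fingers are on the back side near its far end, and the plate is now at about 18°. I'll continue the arc.

Call:
step_arm --targets "-1 0.007 -0.007 0 0 0 -0.04;-1 0.014 -0.014 0 0 0 -0.09;-1 0.021 -0.022 0 0 0 -0.13;-1 0.027 -0.03 0 0 0 -0.18;-1 0.033 -0.038 0 0 0 -0.22;-1 0.039 -0.047 0 0 0 -0.27;-1 0.045 -0.055 0 0 0 -0.31;-1 0.05 -0.064 0 0 0 -0.36;-1 0.055 -0.073 0 0 0 -0.4;-1 0.06 -0.083 0 0 0 -0.44"

```text
clock: 4.43
eef_pos: [0.6743, 0.0155, 0.0192]
tool_rot: [0.714, 0.7, 0.003, -0.001]
ft_force: [0.9, 8.5, 0.8]
grip_width: -0.0003
grasp_force: 4.1
```

```bash
cat >> h.py <<'E'
F0=np.array([.577,-.1815]); FX=np.array([.996,-.092]); FY=np.array([.092,.996])
def splate():
    im=bot.camera("scene"); hsv=cv2.cvtColor(im,cv2.COLOR_RGB2HSV).astype(int)
    m=((hsv[...,0]<10)&(hsv[...,1]>130)&(hsv[...,2]<185)&(hsv[...,2]>50)).astype(np.uint8)
    m[:,:150]=0; m=cv2.morphologyEx(m,cv2.MORPH_OPEN,np.ones((5,5)))
    cs,_=cv2.findContours(m,cv2.RETR_EXTERNAL,cv2.CHAIN_APPROX_NONE)
    for c in cs:
        if cv2.contourArea(c)<1000: continue
        w=toworld(c[:,0,:],.04,"scene").astype(np.float32)
        (x,y),(a,b),t=cv2.minAreaRect(w*1000)
        if a<b: t+=90;a,b=b,a
        r=np.array([x,y])/1000-F0
        print(c[:,0].mean(0).round(),"world",round(x),round(y),"size",round(a),round(b),"ang",round(((t+90)%180)-90,1),"fence xy",(r@FX).round(3),(r@FY).round(3))
    return im
E
python3 - <<'E'
from h import *
im=splate(); cv2.imwrite("pics/s3.png",cv2.resize(im[120:420,150:500,::-1],None,fx=2,fy=2))
E
```

```text
[350. 273.] world 607 -44 size 138 88 ang -4.7 fence xy 0.017 0.139
```

View pics/s3.png

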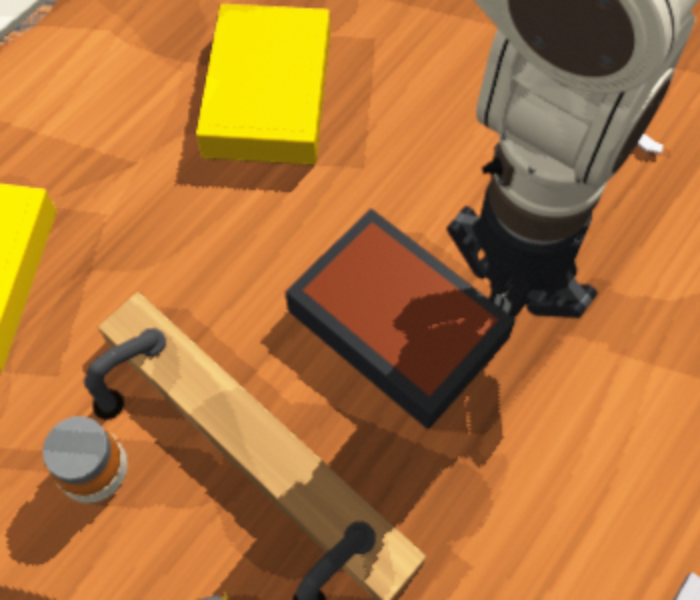

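Call:
step_arm --targets "-1 0 0.03 0 0 0 0;-1 0 0.06 0 0 0 0;1 -0.05 0.06 0 0 0 -0.05;1 -0.1 0.055 0 0 0 -0.09;1 -0.116 0.055 0 0 0 -0.09;1 -0.116 0.055 0 0 0 -0.09;1 -0.116 0.055 -0.005 0 0 -0.09;1 -0.116 0.055 -0.01 0 0 -0.09;1 -0.116 0.055 -0.02 0 0 -0.09;1 -0.116 0.055 -0.02 0 0 -0.09"

```text
clock: 5.32
eef_pos: [0.6146, 0.0403, 0.0061]
tool_rot: [0.739, 0.674, -0.0, -0.0]
ft_force: [0.0, 0.6, -0.5]
grip_width: 0.0853
grasp_force: 0.0
```

Run:
```python
from h import *
im=splate(); o=bot.get_obs(); print(o["eef_pos"],(o["eef_pos"][:2]-F0)@FX,(o["eef_pos"][:2]-F0)@FY,o["tool_rot"],o["grip_width"])
```

```text
[350. 274.] world 607 -45 size 138 89 ang -5.7 fence xy 0.017 0.138
[0.61442702 0.04024874 0.00631531] 0.0168764259313443 0.22430503165790633 [ 7.38907514e-01  6.73806614e-01 -4.76620054e-04 -3.24733116e-04] 0.08521899309773474
```

Call:
step_arm --targets "1 -0.002 -0.02 0 0 0 0;1 -0.003 -0.034 0 0 0 0;1 -0.004 -0.044 0 0 0 0;1 -0.005 -0.054 0 0 0 0;1 -0.006 -0.066 0 0 0 0;1 -0.007 -0.078 0 0 0 0;1 -0.008 -0.09 0 0 0 0;1 -0.009 -0.102 0 0 0 0;1 -0.01 -0.114 0 0 0 0;1 -0.011 -0.124 0 0 0 0"

```text
clock: 6.2
eef_pos: [0.6091, -0.0186, 0.0073]
tool_rot: [0.738, 0.675, 0.003, -0.003]
ft_force: [1.0, 11.3, -1.0]
grip_width: 0.0856
grasp_force: 5.6
```

Run:
```python
from h import *
im=splate(); o=bot.get_obs(); print(o["eef_pos"],(o["eef_pos"][:2]-F0)@FX,(o["eef_pos"][:2]-F0)@FY,o["tool_rot"],o["ft_force"])
cv2.imwrite("pics/s4.png",cv2.resize(im[170:420,180:430,::-1],None,fx=2.4,fy=2.4))
```

```text
[334. 290.] world 604 -83 size 138 88 ang -5.2 fence xy 0.018 0.1
[ 0.60900112 -0.02001076  0.00720454] 0.017016102683550804 0.16378738874368146 [ 0.73849784  0.67424914  0.00218598 -0.00206618] [ 1.38795772  8.74988847 -1.96300321]
```

View pics/s4.png

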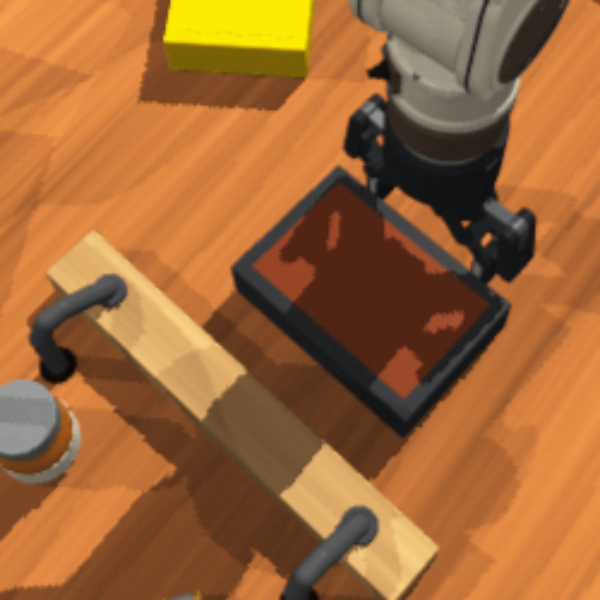

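Both fingertips are behind the back side and the plate is parallel to the fence, about 45 mm away. I'll check the fence in this view as well and push on.

Call:
step_arm --targets "1 -0.001 -0.01 0 0 0 0;1 -0.002 -0.02 0 0 0 0;1 -0.003 -0.03 0 0 0 0;1 -0.004 -0.04 0 0 0 0;1 -0.005 -0.05 0 0 0 0;1 -0.006 -0.058 0 0 0 0;1 -0.006 -0.066 0 0 0 0;1 -0.006 -0.07 0 0 0 0"

```text
clock: 6.92
eef_pos: [0.6059, -0.0536, 0.0072]
tool_rot: [0.738, 0.675, 0.003, -0.003]
ft_force: [-0.9, 10.8, 0.2]
grip_width: 0.0853
grasp_force: 6.0
```

Run:
```python
from h import *
im=splate(); o=bot.get_obs(); print(o["eef_pos"],(o["eef_pos"][:2]-F0)@FY,o["ft_force"])
w=toworld(np.array([(95,232),(437,548)])/2.4+[180,170],.032,"scene");d=w[1]-w[0];print("fence scene",w,np.degrees(np.arctan2(d[1],d[0])),np.linalg.norm(d),(w-F0)@FY)
cv2.imwrite("pics/s5.png",cv2.resize(im[200:400,190:390,::-1],None,fx=3,fy=3))
```

```text
[320. 305.] world 600 -119 size 138 88 ang -5.2 fence xy 0.017 0.065
[ 0.60582184 -0.05388281  0.00721901] 0.12975832520142408 [ 1.0203468  10.83169916 -1.46464292]
fence scene [[ 0.42506388 -0.16586519]
 [ 0.73886623 -0.19435773]] -5.188100158203511 0.3150932246982734 [0.00159414 0.00208539]
```

View pics/s5.png

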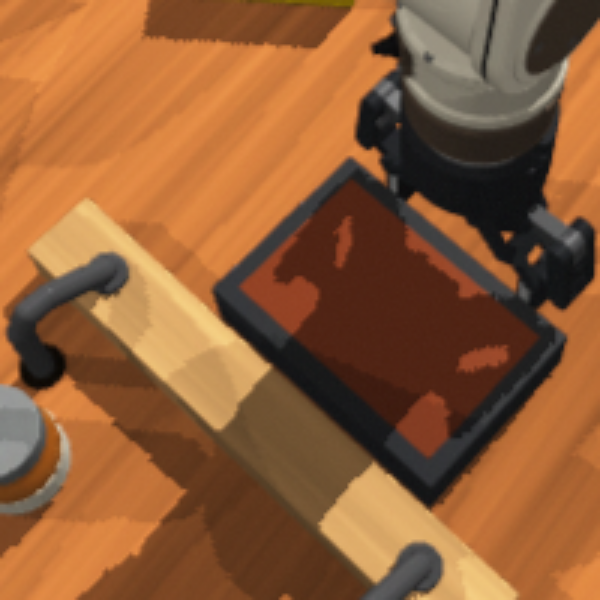

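Parallel, with about an 8 mm gap left. I'll close it slowly and watch the force.

Call:
step_arm --targets "1 0 -0.003 0 0 0 0;1 -0.001 -0.006 0 0 0 0;1 -0.001 -0.009 0 0 0 0;1 -0.001 -0.012 0 0 0 0"

```text
clock: 7.3
eef_pos: [0.6054, -0.0589, 0.0072]
tool_rot: [0.738, 0.675, 0.003, -0.003]
ft_force: [0.0, 12.9, 0.3]
grip_width: 0.0851
grasp_force: 6.0
```

Call:
step_arm --targets "1 0 -0.002 0 0 0 0;1 0 -0.004 0 0 0 0"

```text
clock: 7.47
eef_pos: [0.6054, -0.0599, 0.0073]
tool_rot: [0.738, 0.675, 0.004, -0.004]
ft_force: [-0.4, 16.1, 0.6]
grip_width: 0.0856
grasp_force: 8.3
```

Run:
```python
from h import *
im=splate(); o=bot.get_obs(); print(o["eef_pos"],(o["eef_pos"][:2]-F0)@FY,o["ft_force"],o["ft_torque"])
```

```text
[318. 308.] world 600 -125 size 138 89 ang -5.1 fence xy 0.018 0.058
[ 0.60534083 -0.05987622  0.00727228] 0.12374464485291649 [-0.09394231 15.54082152  1.21904921] [ 2.78016124 -0.26421801 -0.02111863]
```

Call:
step_arm --targets "1 0 -0.002 0 0 0 0;1 0 -0.004 0 0 0 0;1 0 -0.004 0 0 0 0"

```text
clock: 7.77
eef_pos: [0.6053, -0.0598, 0.0073]
tool_rot: [0.737, 0.675, 0.005, -0.005]
ft_force: [0.2, 19.8, 1.3]
grip_width: 0.0851
grasp_force: 9.8
```

Call:
step_arm --targets "1 0 -0.002 0 0 0 0;1 0 -0.004 0 0 0 0;1 0 -0.004 0 0 0 0"

```text
clock: 8.02
eef_pos: [0.6053, -0.0598, 0.0073]
tool_rot: [0.737, 0.676, 0.006, -0.007]
ft_force: [-0.8, 24.2, 1.4]
grip_width: 0.0853
grasp_force: 12.3
```

Run:
```python
from h import *
im=splate(); o=bot.get_obs(); print(o["eef_pos"],(o["eef_pos"][:2]-F0)@FY,o["ft_force"],o["ft_torque"])
```

```text
[317. 309.] world 600 -125 size 138 89 ang -5.0 fence xy 0.018 0.058
[ 0.60525867 -0.05981319  0.00732598] 0.12379985637071682 [-1.19062824 24.77041887  1.66911574] [ 4.6078173  -0.21358626 -0.46680943]
```

The plate has stopped moving while the force rose to 25 N, so it's seated on the fence. I'll back off and lift clear.

Call:
step_arm --targets "1 0 0.005 0 0 0 0;1 0.001 0.015 0 0 0 0;1 0.004 0.04 0 0 0 0;1 0.008 0.09 0 0 0 0;1 0.01 0.12 0 0 0 0;1 0.01 0.12 0.08 0 0 0;1 0.01 0.12 0.16 0 0 0;1 0.01 0.12 0.24 0 0 0;1 0.01 0.12 0.32 0 0 0;1 0.01 0.12 0.36 0 0 0"

```text
clock: 8.9
eef_pos: [0.6126, -0.0089, 0.1936]
tool_rot: [0.739, 0.674, 0.003, 0.003]
ft_force: [1.3, -0.5, 1.0]
grip_width: 0.0853
grasp_force: 0.0
```

Call:
step_arm --targets "1 -0.1 0.2 0 0 0 0;1 -0.2 0.4 0 0 0 0;1 -0.2 0.4 0 0 0 0;1 -0.2 0.4 0 0 0 0;1 -0.2 0.4 0 0 0 0;1 -0.2 0.4 0 0 0 0;1 -0.2 0.4 0 0 0 0;1 -0.2 0.4 0 0 0 0"

```text
clock: 9.57
eef_pos: [0.5102, 0.1919, 0.1876]
tool_rot: [0.738, 0.675, 0.0, 0.001]
ft_force: [0.5, -0.2, 0.8]
grip_width: 0.0858
grasp_force: 0.0
```

Run:
```python
from h import *
im=splate(); t=bot.camera("top"); print(plate(t))
a=cv2.resize(im[220:400,190:350,::-1],(533,600)); b=cv2.resize(t[100:300,350:439,::-1],(267,600),interpolation=cv2.INTER_CUBIC)
cv2.imwrite("pics/end.png",np.hstack([a,b]))
```

```text
[317. 308.] world 600 -125 size 138 89 ang -5.1 fence xy 0.018 0.058
[(array([384., 188.]), 601, -126, 138, 87, -5.5)]
```

View pics/end.png

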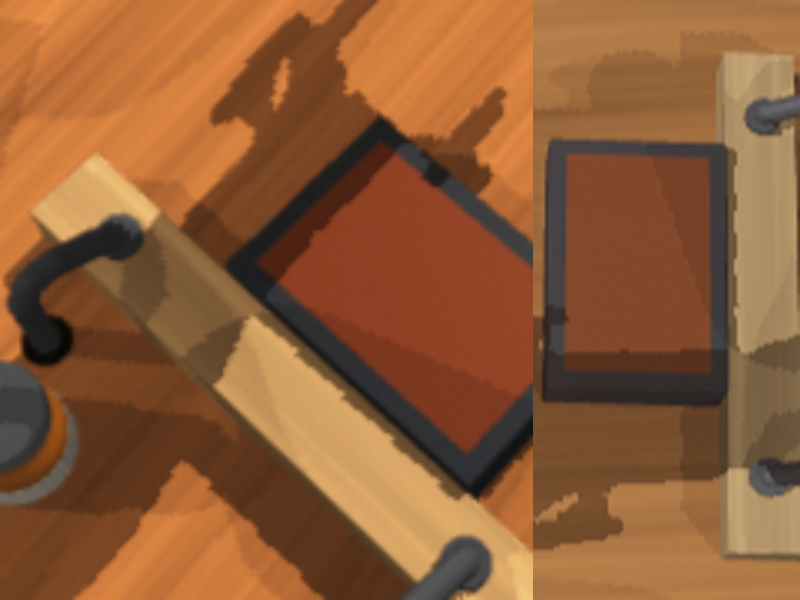

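The top view shows the rim against the fence along the full side (rim at x≈725, fence edge at x≈722). The two cameras give -5.1° and -5.5°, with the fence at about -5.2°. To rule out a hairline gap at one end, I'll press each end gently with shut fingertips.

Call:
step_arm --targets "-1 0.06 -0.08 0 0 0 0;-1 0.12 -0.16 0 0 0 0;-1 0.18 -0.24 0 0 0 0;-1 0.24 -0.34 0 0 0 0;-1 0.297 -0.44 0 0 0 0;-1 0.297 -0.46 0 0 0 0;-1 0.297 -0.46 0 0 0 0;-1 0.297 -0.46 0 0 0 0;-1 0.297 -0.46 0 0 0 0;-1 0.297 -0.46 0 0 0 0"

```text
clock: 10.5
eef_pos: [0.6586, -0.04, 0.1868]
tool_rot: [0.74, 0.673, -0.0, -0.0]
ft_force: [-0.5, 0.4, -1.4]
grip_width: -0.0
grasp_force: 0.0
```

Call:
step_arm --targets "-1 0 0 -0.07 0 0 0;-1 0 0 -0.14 0 0 0;-1 0 0 -0.2 0 0 0;-1 0 0 -0.26 0 0 0;-1 0 0 -0.31 0 0 0;-1 0 0 -0.34 0 0 0;-1 0 0 -0.34 0 0 0"

```text
clock: 11.08
eef_pos: [0.6548, -0.0371, 0.0129]
tool_rot: [0.738, 0.674, -0.003, -0.003]
ft_force: [-0.8, -1.1, 0.3]
grip_width: 0.0
grasp_force: 0.0
```

Call:
step_arm --targets "-1 -0.001 -0.015 0 0 0 0;-1 -0.003 -0.03 0 0 0 0;-1 -0.004 -0.04 0 0 0 0;-1 -0.004 -0.045 0 0 0 0;-1 -0.005 -0.049 0 0 0 0;-1 -0.005 -0.053 0 0 0 0;-1 -0.005 -0.053 0 0 0 0"

```text
clock: 11.67
eef_pos: [0.6572, -0.0646, 0.0186]
tool_rot: [0.739, 0.674, 0.001, 0.0]
ft_force: [-0.5, 3.6, 2.4]
grip_width: -0.0001
grasp_force: 1.6
```

Call:
step_arm --targets "-1 0 -0.002 0 0 0 0;-1 0 -0.004 0 0 0 0;-1 0 -0.004 0 0 0 0"

```text
clock: 11.92
eef_pos: [0.6572, -0.0646, 0.0185]
tool_rot: [0.738, 0.675, 0.002, -0.001]
ft_force: [-0.7, 7.9, 5.2]
grip_width: 0.0001
grasp_force: 3.8
```

Call:
step_arm --targets "-1 0 -0.002 0 0 0 0;-1 0 -0.004 0 0 0 0;-1 0 -0.004 0 0 0 0"

```text
clock: 12.17
eef_pos: [0.6572, -0.0647, 0.0185]
tool_rot: [0.738, 0.675, 0.003, -0.002]
ft_force: [-0.9, 12.1, 5.1]
grip_width: 0.0002
grasp_force: 6.0
```

Call:
step_arm --targets "-1 0 -0.003 0 0 0 0;-1 0 -0.006 0 0 0 0;-1 0 -0.009 0 0 0 0;-1 0 -0.012 0 0 0 0;-1 0 -0.012 0 0 0 0"

```text
clock: 12.58
eef_pos: [0.6572, -0.0646, 0.0186]
tool_rot: [0.736, 0.677, 0.007, -0.006]
ft_force: [0.1, 25.8, 6.8]
grip_width: 0.0001
grasp_force: 12.6
```

+x end seated: no motion at 26 N. Now the other end.

Call:
step_arm --targets "-1 0 0.01 0 0 0 0;-1 0 0.025 0 0 0 0;-1 0.005 0.06 0 0 0 0;-1 -0.05 0.08 0 0 0 0;-1 -0.12 0.087 0 0 0 0;-1 -0.19 0.09 0 0 0 0;-1 -0.2 0.089 0 0 0 0;-1 -0.2 0.07 0 0 0 0;-1 -0.202 0.055 0 0 0 0;-1 -0.204 0.045 0 0 0 0"

```text
clock: 13.42
eef_pos: [0.5563, -0.0545, 0.0179]
tool_rot: [0.739, 0.673, 0.001, 0.001]
ft_force: [-1.0, -0.9, 0.4]
grip_width: 0.0
grasp_force: 0.0
```

Call:
step_arm --targets "-1 0 -0.004 0 0 0 0;-1 0 -0.008 0 0 0 0;-1 0 -0.012 0 0 0 0;-1 0 -0.016 0 0 0 0;-1 0 -0.02 0 0 0 0;-1 0 -0.02 0 0 0 0"

```text
clock: 13.92
eef_pos: [0.5561, -0.0556, 0.018]
tool_rot: [0.737, 0.676, 0.006, -0.005]
ft_force: [-0.9, 21.0, 5.3]
grip_width: 0.0003
grasp_force: 10.4
```

Call:
step_arm --targets "-1 0 -0.003 0 0 0 0;-1 0 -0.006 0 0 0 0;-1 0 -0.009 0 0 0 0;-1 0 -0.012 0 0 0 0;-1 0 -0.012 0 0 0 0"

```text
clock: 14.33
eef_pos: [0.556, -0.0556, 0.0181]
tool_rot: [0.736, 0.677, 0.01, -0.009]
ft_force: [0.4, 35.8, 7.2]
grip_width: -0.0001
grasp_force: 18.0
```

Both ends are seated, and the two contact points lie on a line at -5.1°, matching the fence. Retreating.

Call:
step_arm --targets "-1 0 0.01 0 0 0 0;-1 0.001 0.02 0 0 0 0;-1 0.002 0.04 0 0 0 0;-1 0.006 0.09 0 0 0 0;-1 0.008 0.12 0 0 0 0;-1 0.01 0.14 0.08 0 0 0;-1 0.01 0.14 0.16 0 0 0;-1 0.01 0.14 0.24 0 0 0;-1 0.01 0.14 0.32 0 0 0;-1 0.01 0.14 0.36 0 0 0"

```text
clock: 15.17
eef_pos: [0.5622, 0.0008, 0.203]
tool_rot: [0.739, 0.674, 0.003, 0.003]
ft_force: [0.7, 0.2, 0.4]
grip_width: 0.0006
grasp_force: 0.0
```

Call:
step_arm --targets "-1 -0.1 0.2 0 0 0 0;-1 -0.15 0.35 0 0 0 0;-1 -0.15 0.35 0 0 0 0;-1 -0.15 0.35 0 0 0 0;-1 -0.15 0.35 0 0 0 0;-1 -0.15 0.35 0 0 0 0;-1 -0.15 0.35 0 0 0 0;-1 -0.15 0.35 0 0 0 0"

```text
clock: 15.83
eef_pos: [0.4851, 0.1757, 0.1973]
tool_rot: [0.739, 0.674, -0.0, 0.001]
ft_force: [-0.3, -0.0, -0.3]
grip_width: 0.0001
grasp_force: 0.0
```

Run:
```python
from h import *
im=splate(); print(plate(bot.camera("top")),bot.get_obs()["eef_pos"],bot.get_obs()["joint_vel"].round(3)); print(bot.job_done())
```

```text
[317. 308.] world 600 -125 size 138 89 ang -5.1 fence xy 0.018 0.058
[(array([385., 187.]), 600, -127, 138, 87, -5.0)] [0.4851624  0.17507297 0.19721268] [-0.008  0.    -0.003  0.001  0.003  0.002]
the job is handed in; nothing more can be done
None
```

The granite plate's long side now lies flush against the fence: it was nearly parallel before it touched, neither end moved when pressed, the hand is clear, and the job was handed in at about 16 s.

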